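# Open the sugar jar whose twist lid turns an unknown way

## Task

Open the sugar jar that stands on the round coaster: nobody remembers which way its twist-lock lid turns, so feel by its bar grip which way it gives, turn it about a sixth of a turn that way and lift it straight off. Finish still holding the lid level and still in the gripper, about 10 cm above its jar. Leave the twin jar on the square trivet closed and do not shift the other things on the ledge.

Things in the scene. Friction and masses are not known exactly. Their poses are not given: they have to be found in the camera images.
- jar_1: One of two identical-looking sugar jars: glass, radius 42 mm, steel neck, flat rim 112 mm above its foot. Stuck down: cannot turn or tip. Stands on the coaster or the trivet, this changes. Origin: centre of its foot; z up; x along the locked lid's bar grip. One jar opens clockwise, the other anticlockwise (from above), which cannot be seen.
- jar_2: One of two identical-looking sugar jars: glass, radius 42 mm, steel neck, flat rim 112 mm above its foot. Stuck down: cannot turn or tip. Stands on the coaster or the trivet, this changes. Origin: centre of its foot; z up; x along the locked lid's bar grip. One jar opens clockwise, the other anticlockwise (from above), which cannot be seen.
- lid_1: Loose lid of jar_1, about 130 g: steel disc, radius 37, 6 mm thick; bar grip on top 50 long (x), 14 wide (y), from 6 to 40 mm above the origin (centre of the disc's underside, on the rim). Starts locked by a hidden key 22 mm deep. Wrong way: blocked within 0.06 rad. Right way: turns freely to a stop at about 1.2 rad; lifts straight out from about 0.9 rad to the stop, best at 1.05.
- lid_2: Loose lid of jar_2, about 130 g: steel disc, radius 37, 6 mm thick; bar grip on top 50 long (x), 14 wide (y), from 6 to 40 mm above the origin (centre of the disc's underside, on the rim). Starts locked by a hidden key 22 mm deep. Wrong way: blocked within 0.06 rad. Right way: turns freely to a stop at about 1.2 rad; lifts straight out from about 0.9 rad to the stop, best at 1.05.
- coaster: round black plastic coaster, 120 mm wide, 6 mm thick, fixed on the ledge; the jar to open stands on it; origin under its centre
- trivet: square black plastic trivet, 115 mm wide, 6 mm thick, fixed on the ledge; the jar to leave alone stands on it; origin under its centre
- cezve: steel coffee pot (cezve), 80 mm wide, 72 mm tall, 155 mm long black handle; bystander; origin under its centre
- cup: porcelain cup, 62 mm wide, 55 mm tall, between the jars; bystander; origin under its centre
- spoon: steel teaspoon, 130 mm; bystander
- saucer: porcelain saucer, 120 mm wide, 14 mm tall; bystander; origin under its centre
- tin: round aluminium tin, 68 mm wide, 100 mm tall; bystander; origin under its centre
Things that resemble listed ones, but are neither listed nor needed, are in the scene too. What is shaped like the coaster but pink or turquoise is not meant. What is shaped like the lid_1 but turquoise is not meant.

How it is judged:
On the way:
1. the lid of the jar on the coaster has been turned open (more than 0.7 rad) while still seated on its rim (((horizontal distance between jar_1 and coaster below 0.05 m and angle between the x axis of lid_1 and the x axis of jar_1, either way round above 0.7 rad and z of lid_1 in the frame of jar_1 below 0.12 m) or (horizontal distance between jar_2 and coaster below 0.05 m and angle between the x axis of lid_2 and the x axis of jar_2, either way round above 0.7 rad and z of lid_2 in the frame of jar_2 below 0.12 m))), for 0.05 s.
At the end, for the whole second after the job is handed in: The lid of the jar on the coaster is held by the fingers, touching the jar no more, 70 to 160 mm above its seat (disc underside above the rim), within 60 mm of the jar's axis, level within 0.2 rad and at rest; the other jar's lid is closed where it was (within 6 mm and 0.2 rad) (((horizontal distance between jar_1 and coaster below 0.05 m and z of lid_1 in the frame of jar_1 between 0.182 and 0.272 m and horizontal distance between lid_1 and jar_1 below 0.06 m and angle between lid_1's own z axis and vertical below 0.2 rad and linear speed of lid_1 below 0.03 m/s and angular speed of lid_1 below 0.3 rad/s and contact force between lid_1 and the fingers above 1 N and contact force between lid_1 and jar_1 below 0.05 N and distance of lid_2 from where it was at the start of the episode below 0.006 m and angle between the x axis of lid_2 and the x axis of jar_2, either way round below 0.2 rad) or (horizontal distance between jar_2 and coaster below 0.05 m and z of lid_2 in the frame of jar_2 between 0.182 and 0.272 m and horizontal distance between lid_2 and jar_2 below 0.06 m and angle between lid_2's own z axis and vertical below 0.2 rad and linear speed of lid_2 below 0.03 m/s and angular speed of lid_2 below 0.3 rad/s and contact force between lid_2 and the fingers above 1 N and contact force between lid_2 and jar_2 below 0.05 N and distance of lid_1 from where it was at the start of the episode below 0.006 m and angle between the x axis of lid_1 and the x axis of jar_1, either way round below 0.2 rad))); the arm keeps its last pose, push and grip.
It fails at once if the lid of the jar on the trivet is turned (over 0.2 rad) or shifted (over 6 mm) ((horizontal distance between jar_1 and trivet below 0.05 m and (distance of lid_1 from where it was at the start of the episode above 0.006 m or angle between the x axis of lid_1 and the x axis of jar_1, either way round above 0.2 rad)) or (horizontal distance between jar_2 and trivet below 0.05 m and (distance of lid_2 from where it was at the start of the episode above 0.006 m or angle between the x axis of lid_2 and the x axis of jar_2, either way round above 0.2 rad))).
It fails at once if a bystander is shifted by more than 30 mm (distance of any of cezve, cup, spoon, saucer, tin from where it was at the start of the episode above 0.03 m).
It also fails if it takes over 38 s, if anything falls off the work surface, if the arm or the gripper's body presses on something with over 40 N, if the wrist force passes 120 N, or if a joint passes its speed limit or range.

## Robot

A 7-joint arm with a two-finger parallel gripper is mounted at the origin on the work surface. World frame = base frame: x ahead of the robot, y to its left, z up, the work surface at z = 0. Lengths are in m, angles in rad, forces in N, time in s.
With the tool pointing down it reaches from about 0.4 to 0.85 m from the base axis. Payload 10.4 kg.
Tool frame: the origin (TCP) lies on the centre line of the jaws, within the pads' length; the fingertips stand robot.tip_extent ahead of it and the grasp point (between the pads) lies 8 mm behind it (robot.tip_extent is the distance from the TCP to the fingertips, in m); z points along the fingers, y is the line along which they close (so a half turn about z gives the same grasp; the last joint's range is limited). The gripper opens to 87 mm and grips with 3 to 60 N. Pads are 19 mm wide; open, the fingers measure 117 mm over their backs; the gripper's body (75 mm by 190 mm) begins 51 mm behind the grasp point.
Start: joints at [1.135, 0.332, -0.065, 1.46, 0.022, 1.35, -0.088], TCP at [0.251, -0.573, 0.234] pointing down, gripper open.
Joint ranges: [-2.6, 2.6], [-0.5, 2.12], [-1.47, 1.34], [0.16, 2.42], [-1.27, 4.41], [0.06, 2.06], [-2.6, 2.6]. Speed limits (rad/s): [2.22, 2.22, 2.79, 2.79, 3.14, 3.14, 3.14].

## Interface

Orientations are given as [roll, pitch, yaw] about the fixed x, y, z axes, in that order (R = Rz(yaw) Ry(pitch) Rx(roll)).
In Python, from plant import telemetry, vision, job, robot gives the robot as it stands. The module is installed in compiled form; this text tells all that it offers.
- The arm moves only by the tool drive_tool, never from a script. Its argument "increments" is a list of rows, each a list of 7 numbers: the turn, a rotation vector about the tool's x, y, z as a fraction of full scale, then the shift along the tool's x, y, z as a fraction of full scale, then the opening, from -1 (shut) to 1 (fully open). A call has exactly 5 rows; each row shifts and turns the commanded pose from where the row before left it, along the tool's axes as they then stand; what a row does not reach is not made up. Full scale, the value 1, is 100 mm for a shift and 60 degrees for a turn. A row lasts 1/8 s, in which the tool goes at most 62.5 mm and 10.7 degrees, less where a joint would pass 70% of its speed; a pose out of reach is approached as far as the arm can. A call with a number of a shift or a turn outside -1 to 1 is refused whole. A call with a gripper value outside its range is refused whole. The fingers move at their own pace and stop on an object; "force" is the grip in N (left out, the last holds). Time passes only in rows, so rows that do not move let the fingers close, or fill a call up. It gives the time, the measured TCP pose, the force, the opening and the grip force at its end, in the units of the state.
- telemetry.state(): the state, without advancing time (a new reading comes with each control period).
- vision.get_image(name): name is "scene" or "side" or "wrist"; returns a dict with "image" (384x512x3 uint8, red, green, blue), "depth" (384x512 float32, m along the optical axis (not along the pixel's ray), 0 where there is no reading), "mtx" (3x3 intrinsics, pixels), "k1" (the pictures are not rectified: a ray, as slopes to the right and down, at radius r is drawn at 1 + k1 r^2 times it, then the intrinsics apply), "R" (3x3) and "t" (3): a world point X has camera coordinates R X + t. Camera axes: x right, y down, z forward; pixel columns grow to the right and rows downward; lengths in m; the calibration is good to about 2 mm. A picture is of the moment at which its call begins.
- job.close_job(): hands the job in; it is judged then, once.
The state is a dict: "t": time; "qpos": joint angles; "joint_vel": joint speeds; "tau": joint torques, N m; "tool_pos": TCP position; "tcp_rot": TCP orientation; "contact_force": force on the tool from outside, world axes, zero at the start; "wrist_torque": the same for the moment, N m; "opening": finger opening in m; "grasp_force": force on a finger pad.
Only numpy, scipy, OpenCV 4.12 (cv2) and the standard library are available. Lean on these libraries where they do the work, as an engineer would, in place of code of your own. Each camera call takes 0.05 s, during which the arm holds its last target. There are 200 camera calls.

## Working session

There is one attempt and no reset: what is moved stays moved. The work goes in short steps, Python scripts to look and compute and a tool call to move; the robot and the scene stay as the last step left them, time stands still between calls to the robot, and variables do not carry over. Pictures are saved under pics/ and viewed, at most 10 in all, crops included, and the job is handed in when it is done.

Besides the shell and the picture viewer there is one more tool, called after "Request:" in YAML: its name, and indented under it one key for each argument. drive_tool: Moves the arm, as the interface text tells. Shift numbers are shares of 100 mm and turn numbers shares of 60 degrees, none past 1 either way. Its arguments: {"type":"object","properties":{"increments":{"type":"array","items":{"type":"array","items":{"type":"number","minimum":-1,"maximum":1}}},"force":{"type":"number"}},"required":["increments"]}

```bash
mkdir -p pics; cat > h.py <<'E'
import numpy as np, cv2
from plant import telemetry, vision, job, robot
def grab(n):
    d=vision.get_image(n); np.savez(''+n+'.npz',**d); return d
def pts(d):
    # world point per pixel from depth
    h,w=d['depth'].shape; u,v=np.meshgrid(np.arange(w),np.arange(h))
    K=d['mtx']; dist=np.array([float(d['k1']),0,0,0,0])
    xy=cv2.undistortPoints(np.stack([u,v],-1).reshape(-1,1,2).astype(float),K,dist).reshape(h,w,2)
    z=d['depth']; c=np.dstack([xy[...,0]*z,xy[...,1]*z,z])
    return (c-d['t'].reshape(3))@d['R']
E
python3 - <<'E'
from h import *
s=telemetry.state(); print({k:np.round(v,3) for k,v in s.items()}); print(robot.tip_extent)
a=grab('scene');b=grab('side')
for n,d in (('scene',a),('side',b)):
    cv2.imwrite(f'pics/{n}0.png',cv2.resize(d['image'][...,::-1],(768,576)))
    print(n,d['mtx'],d['k1'],-d['R'].T@d['t'].reshape(3))
E
```

```text
{'t': np.float64(0.0), 'qpos': array([ 1.135,  0.333, -0.065,  1.461,  0.022,  1.35 , -0.088]), 'joint_vel': array([-0.001, -0.001,  0.002,  0.   ,  0.   ,  0.001,  0.001]), 'tau': array([ 0.0000e+00, -6.2324e+01,  2.5000e-02, -3.8990e+01, -6.1000e-02,
        4.0000e-02,  0.0000e+00]), 'tool_pos': array([ 0.251, -0.572,  0.233]), 'tcp_rot': array([-3.14 ,  0.   ,  0.413]), 'contact_force': array([ 1.027, -1.038, -0.413]), 'wrist_torque': array([-0.027, -0.018, -0.035]), 'grasp_force': np.float64(0.0), 'opening': np.float64(0.087)}
0.011
scene [[393.88601548   0.         259.40769081]
 [  0.         393.88601548 192.06472649]
 [  0.           0.           1.        ]] -0.13783412577725485 [1.06316838 0.57117763 0.76222735]
side [[376.6638453    0.         252.68817194]
 [  0.         376.6638453  191.43116838]
 [  0.           0.           1.        ]] -0.0037433918822097167 [0.18582063 0.71507912 0.79918329]
```

View pics/scene0.png

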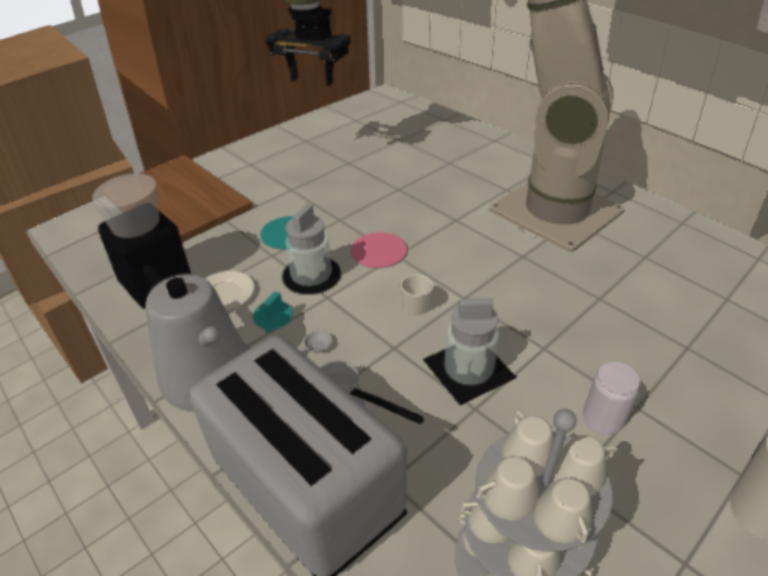

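View pics/side0.png

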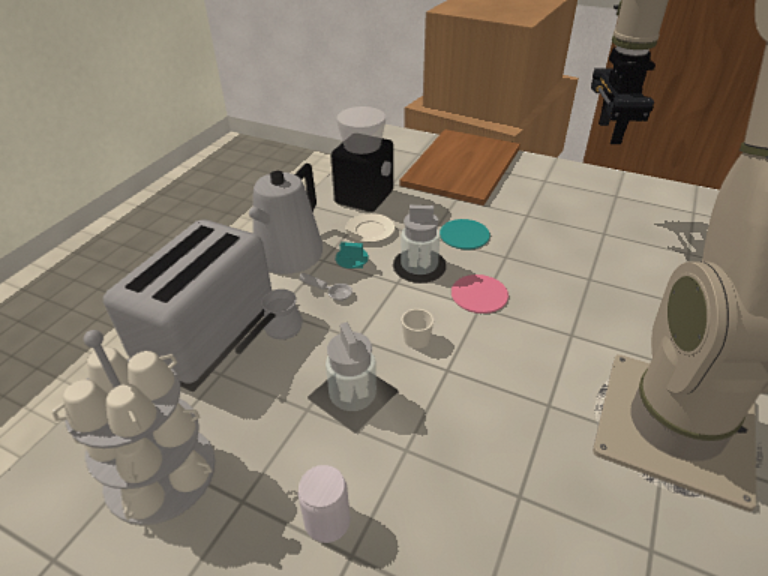

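The round black coaster is at about (311,274) in the scene picture and (420,263) in the side picture. The jar on it, with its bar grip at (305,217), is the target. The other black mat, at (470,370), is square, so it is the trivet. The pink and turquoise discs and the turquoise lid are decoys. Next I'll measure the coaster jar and take an enlarged crop to confirm it.

```bash
python3 - <<'E'
from h import *
for n,box in (('scene',(170,230,125,200)),('side',(255,305,130,190))):
    d=dict(np.load(n+'.npz')); P=pts(d); x0,x1,y0,y1=box
    sub=np.zeros(P.shape[:2],bool); sub[y0:y1,x0:x1]=1
    sub&=d['depth']>0
    zt=P[...,2]
    im=d['image'].astype(int)
    m=sub&(im.max(2)<50)&(zt<0.02)
    print(n,'coaster',m.sum(),P[m].mean(0),P[m].min(0),P[m].max(0))
    m=sub&(zt>0.149)&(zt<0.175)
    Q=P[m]; print('bar top',m.sum(),Q.mean(0),Q.min(0),Q.max(0))
    if len(Q)>4:
        print('rect',cv2.minAreaRect((Q[:,:2]*1000).astype(np.float32)))
        u,s,v=np.linalg.svd(Q[:,:2]-Q[:,:2].mean(0)); print('ang',np.degrees(np.arctan2(v[0,1],v[0,0])),s)
    m=sub&(zt>0.118)&(zt<0.13)
    if m.sum(): print('disc',m.sum(),P[m].mean(0),cv2.minEnclosingCircle((P[m][:,:2]*1000).astype(np.float32)))
a=np.load('scene.npz')['image'][100:210,150:270,::-1]
cv2.imwrite('pics/crop.png',cv2.resize(a,None,fx=5,fy=5,interpolation=3))
E
```

```text
scene coaster 281 [ 0.56446801 -0.19058423  0.00624247] [ 0.49442507 -0.26639021  0.00207412] [ 0.61129731 -0.15294045  0.01395168]
bar top 90 [ 0.55613144 -0.20993981  0.15613805] [ 0.5268118  -0.22609143  0.14903001] [ 0.57899943 -0.19787832  0.16075851]
rect ((552.5427856445312, -212.86907958984375), (52.658233642578125, 14.64615249633789), 19.05300521850586)
ang 17.19862786487437 [0.14908437 0.04094496]
disc 237 [ 0.55898443 -0.20249373  0.1243201 ] ((554.8369750976562, -210.85888671875), 38.0469856262207)
side coaster 241 [ 0.54878663 -0.19731049  0.00639911] [ 0.49588035 -0.44357764 -0.00215886] [ 0.74343268 -0.15042395  0.0195611 ]
bar top 75 [ 0.55271164 -0.21040598  0.15548963] [ 0.53044338 -0.2243336   0.14909344] [ 0.57820411 -0.19523247  0.16094143]
rect ((553.6704711914062, -210.48196411132812), (47.837745666503906, 18.394573211669922), 16.894962310791016)
ang -159.65994532847924 [0.12492791 0.03746563]
disc 175 [ 0.54957519 -0.19972783  0.12429463] ((553.3517456054688, -212.23912048339844), 37.187862396240234)
```

View pics/crop.png

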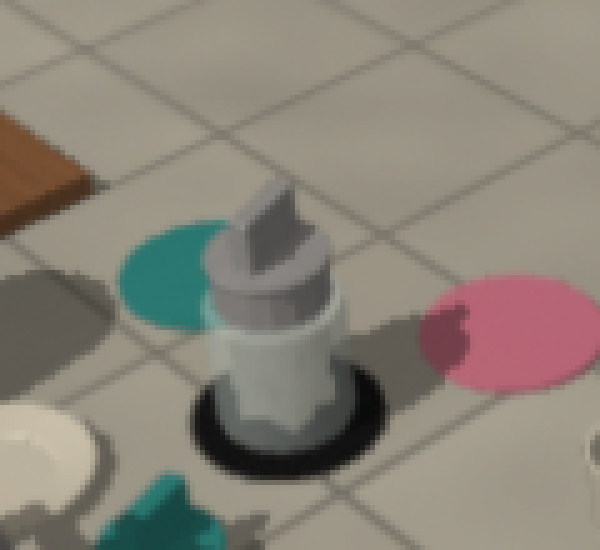

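The crop confirms it: a grey lid with a bar grip on a glass jar on the round black coaster, not the turquoise or pink disc. Both views put the lid at (0.554, -0.211), with the bar at about 18° and its top at 0.157. Next, a check for tall obstacles near the path.

```bash
python3 - <<'E'
from h import *
for n in ('scene','side'):
    d=dict(np.load(n+'.npz')); P=pts(d); d_=d['depth']>0
    m=d_&(P[...,2]>0.17)&(P[...,2]<0.6)&(P[...,0]>0.2)&(P[...,0]<0.95)&(P[...,1]<0.1)&(P[...,1]>-0.75)
    k,l,st,c=cv2.connectedComponentsWithStats(m.astype(np.uint8))
    for i in range(1,k):
        Q=P[l==i]
        if len(Q)>30: print(n,c[i].round(),len(Q),np.percentile(Q,5,0).round(3),np.percentile(Q,95,0).round(3), 'mindist',np.linalg.norm(Q[:,:2]-[.554,-.211],axis=1).min())
E
```

```text
scene [205.  25.] 1474 [ 0.215 -0.633  0.251] [ 0.307 -0.483  0.413] mindist 0.3979344006752521
scene [ 85. 134.] 1325 [ 0.756 -0.458  0.177] [ 0.849 -0.364  0.229] mindist 0.2635471922917931
scene [119. 199.] 1351 [ 0.81  -0.202  0.172] [ 0.895 -0.079  0.207] mindist 0.25725705341601146
scene [140. 221.] 54 [ 0.842 -0.045  0.171] [ 0.857 -0.031  0.179] mindist 0.33378700384638565
scene [163. 249.] 1807 [0.79  0.036 0.175] [0.924 0.097 0.185] mindist 0.3358822876791817
side [419.  42.] 2563 [ 0.211 -0.617  0.256] [ 0.295 -0.485  0.495] mindist 0.4017494961361599
side [241.  84.] 733 [ 0.747 -0.456  0.177] [ 0.839 -0.365  0.23 ] mindist 0.26209215860823376
side [186. 124.] 613 [ 0.801 -0.206  0.172] [ 0.885 -0.08   0.207] mindist 0.25231005680966284
side [148. 157.] 678 [0.782 0.037 0.174] [0.915 0.097 0.185] mindist 0.3381204230288834
```

Request:
drive_tool:
  increments:
    - [0, 0, 0, 0.53, -0.26, 0, 1]
    - [0, 0, 0, 0.53, -0.26, 0, 1]
    - [0, 0, 0, 0.53, -0.26, 0, 1]
    - [0, 0, 0, 0.53, -0.26, 0, 1]
    - [0, 0, 0, 0, 0, 0, 1]
  force: 30

```text
t: 0.72
tool_pos: [0.4069, -0.3875, 0.2335]
tcp_rot: [-3.141, -0.002, 0.421]
contact_force: [-0.3, -0.7, -0.4]
opening: 0.0871
grasp_force: 0.0
```

Request:
drive_tool:
  increments:
    - [0, 0, 0, 0.52, -0.25, 0, 1]
    - [0, 0, 0, 0.52, -0.25, 0, 1]
    - [0, 0, 0, 0.52, -0.25, 0, 1]
    - [0, 0, 0, 0.5, -0.25, 0, 1]
    - [0, 0, 0.1, 0, 0, 0, 1]

```text
t: 1.35
tool_pos: [0.554, -0.2134, 0.233]
tcp_rot: [-3.139, -0.001, 0.313]
contact_force: [0.1, -1.0, -0.3]
opening: 0.0869
grasp_force: 0.0
```

Request:
drive_tool:
  increments:
    - [0, 0, 0, 0, 0, 0, 1]
    - [0, 0, 0, 0, 0, 0, 1]
    - [0, 0, 0, 0, 0, 0, 1]
    - [0, 0, 0, 0, 0, 0, 1]
    - [0, 0, 0, 0, 0, 0, 1]

```text
t: 1.98
tool_pos: [0.5517, -0.2182, 0.2336]
tcp_rot: [3.141, -0.0, 0.308]
contact_force: [0.0, 0.6, -1.3]
opening: 0.0868
grasp_force: 0.0
```

```bash
python3 - <<'E'
from h import *
d=grab('wrist'); P=pts(d); zt=P[...,2]
near=(np.linalg.norm(P[...,:2]-[.554,-.211],axis=2)<0.06)&(d['depth']>0)
m=near&(zt>0.149)&(zt<0.168)
Q=P[m]; print(m.sum(),cv2.minAreaRect((Q[:,:2]*1000).astype(np.float32)) if len(Q) else 0, Q.max(0) if len(Q) else 0)
m=near&(zt>0.118)&(zt<0.13)
print(m.sum(), cv2.minEnclosingCircle((P[m][:,:2]*1000).astype(np.float32)) if m.sum() else 0, np.median(zt[m]) if m.sum() else 0)
s=telemetry.state(); print(s['tool_pos'],s['tcp_rot'],s['qpos'],s['contact_force'],s['wrist_torque'])
cv2.imwrite('pics/wrist1.png',d['image'][...,::-1])
E
```

```text
834 ((555.2843017578125, -213.81219482421875), (49.51261520385742, 13.986696243286133), 19.96213150024414) [ 0.58022073 -0.19952349  0.16051507]
3020 ((555.2372436523438, -213.86753845214844), 36.7755012512207) 0.12463849147257079
[ 0.55172652 -0.21807905  0.23359712] [ 3.14148873e+00 -4.20161970e-05  3.08083988e-01] [ 0.57546931  0.28286152 -0.33636916  1.53532012  0.09485353  1.3394119
 -1.03298354] [-0.12728111  0.56703235 -0.18560504] [ 0.00953718  0.00219612 -0.02775368]
```

View pics/wrist1.png

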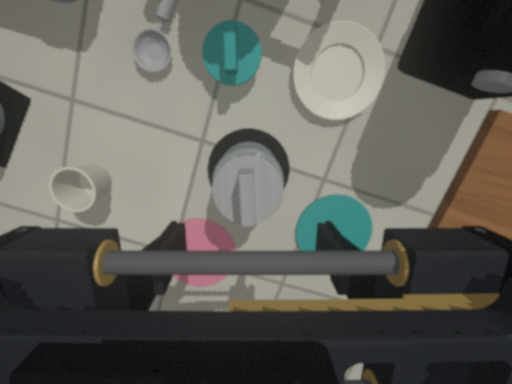

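The wrist view shows the lid disc at about (247,185) with the bar between the open fingers. The refined lid position is (0.555, -0.213) with the bar at 20°. Correcting and descending.

Request:
drive_tool:
  increments:
    - [0, 0, -0.04, 0.05, -0.04, 0.2, 1]
    - [0, 0, 0, 0, 0, 0.3, 1]
    - [0, 0, 0, 0, 0, 0.3, 1]
    - [0, 0, 0, 0, 0, 0.12, 1]
    - [0, 0, 0, 0, 0, 0, 1]

```text
t: 2.65
tool_pos: [0.5552, -0.2126, 0.1414]
tcp_rot: [-3.141, 0.001, 0.35]
contact_force: [0.4, 0.8, 0.0]
opening: 0.087
grasp_force: 0.0
```

Request:
drive_tool:
  increments:
    - [0, 0, 0, 0, 0, 0, 1]
    - [0, 0, 0, 0, 0, 0, 1]
    - [0, 0, 0, 0, 0, 0, 1]
    - [0, 0, 0, 0, 0, 0, 1]
    - [0, 0, 0, 0, 0, 0, 1]

```text
t: 3.28
tool_pos: [0.5554, -0.2127, 0.1416]
tcp_rot: [3.141, -0.0, 0.35]
contact_force: [0.2, 0.1, -0.1]
opening: 0.0874
grasp_force: 0.0
```

Request:
drive_tool:
  increments:
    - [0, 0, 0, 0, 0, 0, -1]
    - [0, 0, 0, 0, 0, 0, -1]
    - [0, 0, 0, 0, 0, 0, -1]
    - [0, 0, 0, 0, 0, 0, -1]
    - [0, 0, 0, 0, 0, 0, -1]
  force: 35

```text
t: 3.9
tool_pos: [0.5554, -0.2126, 0.1415]
tcp_rot: [3.142, -0.0, 0.35]
contact_force: [0.2, -0.4, 0.1]
opening: 0.0448
grasp_force: 0.0
```

Request:
drive_tool:
  increments:
    - [0, 0, 0, 0, 0, 0, -1]
    - [0, 0, 0, 0, 0, 0, -1]
    - [0, 0, 0, 0, 0, 0, -1]
    - [0, 0, 0, 0, 0, 0, -1]
    - [0, 0, 0, 0, 0, 0, -1]

```text
t: 4.53
tool_pos: [0.5554, -0.2127, 0.1416]
tcp_rot: [3.141, -0.0, 0.35]
contact_force: [0.8, -0.2, -0.1]
opening: 0.0139
grasp_force: 35.0
```

```bash
python3 -c "
from h import *
s=telemetry.state(); print({k:np.round(v,4) for k,v in s.items()})"
```

```text
{'t': np.float64(4.525), 'qpos': array([ 0.5664,  0.3544, -0.3397,  1.6446,  0.1264,  1.1641, -1.0247]), 'joint_vel': array([ 0.0012,  0.0011,  0.0003, -0.0007, -0.0008,  0.0001, -0.0004]), 'tau': array([-9.53000e-02, -5.98151e+01, -3.85180e+00, -3.64045e+01,
       -1.12900e-01,  1.98000e-02, -1.50000e-03]), 'tool_pos': array([ 0.5554, -0.2127,  0.1416]), 'tcp_rot': array([ 3.1414e+00, -1.0000e-04,  3.4990e-01]), 'contact_force': array([ 0.845 , -0.2092, -0.0709]), 'wrist_torque': array([-0.057 ,  0.0225,  0.0383]), 'grasp_force': np.float64(35.0001), 'opening': np.float64(0.0139)}
```

Gripped at 13.9 mm, which matches the bar. Next I'll probe about 6° clockwise (positive about tool z).

Request:
drive_tool:
  increments:
    - [0, 0, 0.03, 0, 0, 0, -1]
    - [0, 0, 0.03, 0, 0, 0, -1]
    - [0, 0, 0.04, 0, 0, 0, -1]
    - [0, 0, 0, 0, 0, 0, -1]
    - [0, 0, 0, 0, 0, 0, -1]

```text
t: 5.15
tool_pos: [0.5553, -0.2132, 0.1416]
tcp_rot: [3.141, 0.0, 0.246]
contact_force: [0.9, -4.2, 0.0]
opening: 0.014
grasp_force: 35.3
```

```bash
python3 -c "
from h import *
s=telemetry.state(); print({k:np.round(s[k],4) for k in ('tool_pos','tcp_rot','tau','contact_force','wrist_torque','qpos')})"
```

```text
{'tool_pos': array([ 0.5553, -0.2132,  0.1416]), 'tcp_rot': array([3.1407, 0.    , 0.2456]), 'tau': array([ -1.5304, -59.7792,  -5.0843, -35.8507,  -1.4545,   0.338 ,
        -0.6088]), 'contact_force': array([ 0.936 , -4.206 ,  0.0214]), 'wrist_torque': array([-0.8751, -0.1139,  0.5944]), 'qpos': array([ 0.554 ,  0.3525, -0.3237,  1.6452,  0.1208,  1.1631, -1.1244])}
```

There is +0.59 N m opposing the clockwise turn. I'll compare with the other way.

Request:
drive_tool:
  increments:
    - [0, 0, -0.04, 0, 0, 0, -1]
    - [0, 0, -0.05, 0, 0, 0, -1]
    - [0, 0, -0.05, 0, 0, 0, -1]
    - [0, 0, -0.06, 0, 0, 0, -1]
    - [0, 0, 0, 0, 0, 0, -1]

```text
t: 5.78
tool_pos: [0.5554, -0.2121, 0.1416]
tcp_rot: [-3.141, -0.0, 0.455]
contact_force: [-0.6, -0.3, -0.7]
opening: 0.0137
grasp_force: 35.0
```

```bash
python3 -c "
from h import *
s=telemetry.state(); print({k:np.round(s[k],4) for k in ('tool_pos','tcp_rot','tau','contact_force','wrist_torque','qpos')})"
```

```text
{'tool_pos': array([ 0.5554, -0.2121,  0.1416]), 'tcp_rot': array([-3.1409e+00, -3.0000e-04,  4.5450e-01]), 'tau': array([ 2.69700e-01, -5.93790e+01, -3.89520e+00, -3.63104e+01,
        1.03000e-02, -5.88000e-02,  6.40900e-01]), 'contact_force': array([-0.632 , -0.3372, -0.6513]), 'wrist_torque': array([0.0129, 0.0339, 0.0129]), 'qpos': array([ 0.579 ,  0.3562, -0.3559,  1.644 ,  0.1318,  1.1654, -0.9248])}
```

Only 0.01 N m this way, so the lid gives anticlockwise. Turning on to about 1.03 rad in total.

Request:
drive_tool:
  increments:
    - [0, 0, -0.1, 0, 0, 0, -1]
    - [0, 0, -0.1, 0, 0, 0, -1]
    - [0, 0, -0.1, 0, 0, 0, -1]
    - [0, 0, -0.1, 0, 0, 0, -1]
    - [0, 0, 0, 0, 0, 0, -1]

```text
t: 6.4
tool_pos: [0.5554, -0.2123, 0.1416]
tcp_rot: [-3.141, -0.0, 0.872]
contact_force: [0.5, 0.4, 0.4]
opening: 0.0141
grasp_force: 35.0
```

Request:
drive_tool:
  increments:
    - [0, 0, -0.12, 0, 0, 0, -1]
    - [0, 0, -0.12, 0, 0, 0, -1]
    - [0, 0, -0.12, 0, 0, 0, -1]
    - [0, 0, -0.12, 0, 0, 0, -1]
    - [0, 0, 0, 0, 0, 0, -1]

```text
t: 7.02
tool_pos: [0.5554, -0.2125, 0.1416]
tcp_rot: [3.141, -0.0, 1.373]
contact_force: [-0.8, 1.1, 0.2]
opening: 0.0138
grasp_force: 35.0
```

```bash
python3 - <<'E'
from h import *
s=telemetry.state(); print({k:np.round(s[k],4) for k in ('tool_pos','tcp_rot','contact_force','wrist_torque','qpos')})
d=grab('scene'); P=pts(d)
cv2.imwrite('pics/s2.png',cv2.resize(d['image'][80:210,130:290,::-1],None,fx=4,fy=4,interpolation=3))
E
```

```text
{'tool_pos': array([ 0.5554, -0.2125,  0.1416]), 'tcp_rot': array([ 3.1415e+00, -4.0000e-04,  1.3727e+00]), 'contact_force': array([-0.7877,  1.074 ,  0.2404]), 'wrist_torque': array([-0.0209, -0.077 ,  0.0364]), 'qpos': array([ 0.6908,  0.3771, -0.4962,  1.6375,  0.1907,  1.1754, -0.0478])}
```

View pics/s2.png

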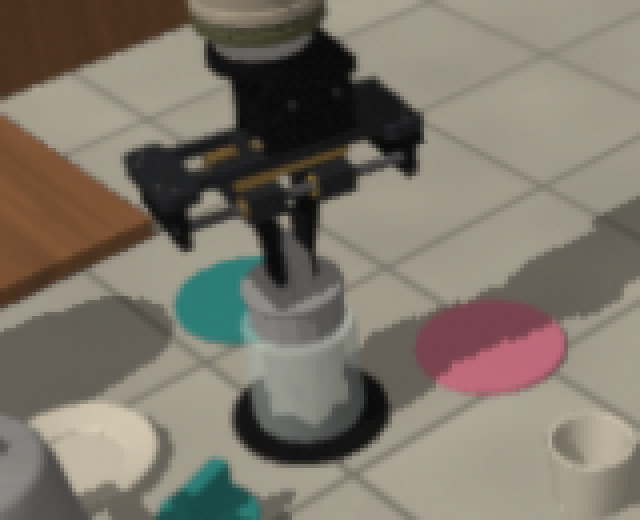

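The fingers hold the bar at about (293,265) in the crop, and the lid has turned with them by about 1.02 rad while still seated. Lifting gently first.

Request:
drive_tool:
  increments:
    - [0, 0, 0, 0, 0, -0.04, -1]
    - [0, 0, 0, 0, 0, -0.08, -1]
    - [0, 0, 0, 0, 0, -0.08, -1]
    - [0, 0, 0, 0, 0, -0.1, -1]
    - [0, 0, 0, 0, 0, 0, -1]

```text
t: 7.7
tool_pos: [0.5559, -0.2128, 0.1727]
tcp_rot: [3.14, 0.0, 1.376]
contact_force: [-0.4, 0.8, -1.6]
opening: 0.014
grasp_force: 35.0
```

Lifted 31 mm at −1.6 N, about the lid's weight, so it came free.

Request:
drive_tool:
  increments:
    - [0, 0, 0, 0, 0, -0.2, -1]
    - [0, 0, 0, 0, 0, -0.2, -1]
    - [0, 0, 0, 0, 0, -0.2, -1]
    - [0, 0, 0, 0, 0, -0.14, -1]
    - [0, 0, 0, 0, 0, 0, -1]

```text
t: 8.32
tool_pos: [0.5558, -0.2127, 0.2463]
tcp_rot: [3.14, 0.0, 1.376]
contact_force: [0.0, -0.1, -1.5]
opening: 0.0139
grasp_force: 35.0
```

Request:
drive_tool:
  increments:
    - [0, 0, 0, 0, 0, 0, -1]
    - [0, 0, 0, 0, 0, 0, -1]
    - [0, 0, 0, 0, 0, 0, -1]
    - [0, 0, 0, 0, 0, 0, -1]
    - [0, 0, 0, 0, 0, 0, -1]

```text
t: 8.95
tool_pos: [0.5553, -0.2126, 0.2455]
tcp_rot: [-3.142, 0.0, 1.376]
contact_force: [0.4, -0.1, -2.7]
opening: 0.0137
grasp_force: 35.0
```

```bash
python3 - <<'E'
from h import *
s=telemetry.state(); print({k:np.round(s[k],4) for k in ('tool_pos','tcp_rot','contact_force','joint_vel','grasp_force')})
d=grab('scene')
cv2.imwrite('pics/s3.png',cv2.resize(d['image'][60:210,130:290,::-1],None,fx=3,fy=3,interpolation=3))
E
```

```text
{'tool_pos': array([ 0.5553, -0.2126,  0.2455]), 'tcp_rot': array([-3.1416,  0.    ,  1.3762]), 'contact_force': array([ 0.3613, -0.1163, -2.7228]), 'joint_vel': array([ 0.0009, -0.0013, -0.0008,  0.0006,  0.002 , -0.0016,  0.0007]), 'grasp_force': np.float64(34.9999)}
```

View pics/s3.png

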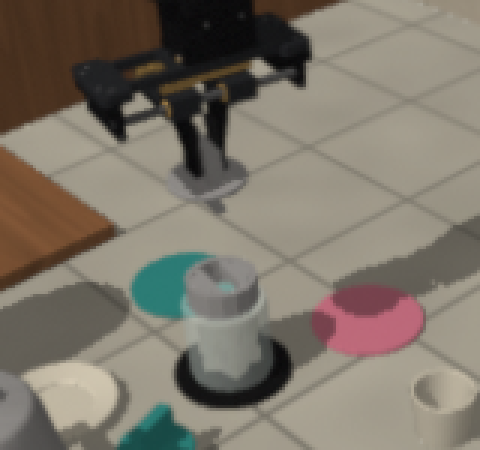

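The lid hangs level at about (207,178) in the crop, roughly 104 mm above the open jar neck at (222,285). Handing in.

```bash
python3 -c "
from plant import job; print(job.close_job())"
```

```text
the job is handed in; nothing more can be done
None
```

The lid of the jar on the coaster gave anticlockwise; I turned it about 1.02 rad, lifted it off, and handed the job in with it held level about 104 mm above its seat, with no verdict returned on hand-in.

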